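# Slide a parts case across onto the stack until it locks

## Robot

A 6-joint arm with a two-finger parallel gripper is mounted at the origin on the work surface. World frame = base frame: x ahead of the robot, y to its left, z up, the work surface at z = 0. Lengths are in m, angles in rad, forces in N, time in s.
With the tool pointing down it reaches from about 0.3 to 0.875 m from the base axis. Payload 6.4 kg.
Tool frame: the origin (TCP) lies at the very end of the fingers, on their centre line; the grasp point (between the pads) lies 19 mm behind it (grip_depth is the distance from the TCP to the grasp point, in m); z points along the fingers, y is the direction in which the jaws open and shut (so a half turn about z gives the same grasp; the last joint's range is limited). The gripper opens to 85 mm and grips with 20 to 120 N. Pads are 22 mm wide; open, the fingers measure 114 mm over their backs; the gripper's body (76 mm by 85 mm) begins 54 mm behind the grasp point. The pads swing forward as they close: fully open they stand 13 mm farther back than shut.
Start: joints at [0.996, 0.181, 1.607, -0, 1.354, -0.206], TCP at [0.207, 0.536, 0.202] pointing down, gripper open.
Joint ranges: [-2.99, 2.99], [-0.89, 2.07], [0.3, 2.58], [-1.14, 4.28], [0, 2.63], [-3.12, 3.12]. Speed limits (rad/s): [2.57, 2.57, 3.01, 3.14, 3.14, 3.14].

## Interface

Orientations are given as [roll, pitch, yaw] about the fixed x, y, z axes, in that order (R = Rz(yaw) Ry(pitch) Rx(roll)).
In Python, from rig import * gives the robot as it stands.
- The arm moves only by the tool drive_tool, never from a script. Its argument "targets" is a list of rows, each a list of 2 entries, a list of its own where there are three numbers: the shift along the tool's x, y, z as a fraction of full scale, then the turn, a rotation vector about the tool's x, y, z as a fraction of full scale. In form: [[[tx, ty, tz], [rx, ry, rz]], ...]. A call has 1 to 12 rows; each row shifts and turns the commanded pose from where the row before left it, along the tool's axes as they then stand; what a row does not reach is not made up. Full scale, the value 1, is 0.06 m for a shift and 5 degrees for a turn. A row lasts 1/8 s, in which the tool goes at most 62.5 mm and 10.7 degrees, less where a joint would pass 70% of its speed; a pose out of reach is approached as far as the arm can. A call with a number of a shift or a turn outside -1 to 1 is refused whole. A call with a gripper value outside its range is refused whole. "gripper" is the opening, from 0 (shut) to 1 (fully open), set as the call begins (left out, the last holds). The fingers move at their own pace and stop on an object; "force" is the grip in N (left out, the last holds). Time passes only in rows, so rows that do not move let the fingers close. It gives the time, the measured TCP pose, the force and the opening at its end, in the units of the state.
- observe(): the state, without advancing time (a new reading comes with each control period).
- capture(name): name is "side" or "top" or "wrist"; returns (picture, depth): 384x512x3 uint8, red, green, blue; 384x512 float32, m along the optical axis (not along the pixel's ray), 0 where there is no reading.
- camera_info(name): a dict with "fov_y" (degrees; the focal length in pixels is half the picture's height over the tangent of half this angle, whatever the lens; pixels are square), "cx", "cy" (the principal point, pixels), "T" (4x4, takes a point from camera to world coordinates). Camera axes: x right, y down, z forward; pixel columns grow to the right and rows downward; lengths in m; the calibration is good to about 2 mm. A picture is of the moment at which its call begins: read the wrist's pose just before it. camera_info takes no time and is no camera call; for the wrist camera it gives the pose at the moment of the call.
- job_done(): hands the job in, once; it reports no verdict.
Trained networks look in the newest picture that a camera, given by its name, has taken for a name from the list of things; names that differ only in an ending like _2 or _b are one class to them, and where a whole thing is asked for, a point or a joint stands for the part that bears it (a point fixed in the world has none). Each returns a list of dicts, best first, with "p" (0 to 1); they miss things now and then, are a little off and sometimes report something else, mostly with a low value. They report only what shows in the picture. A call takes as long as a camera call. They do not tell look-alikes from the thing itself.
- spot_in(camera, target): "box" ([centre column, centre row, width, height] in pixels, round what is visible of it).
- mark_of(camera, target): "at" ([column, row] in pixels: a listed point, or the origin of a listed thing).
The state is a dict: "time_s": time; "q": joint angles; "dq": joint speeds; "effort": joint torques, N m; "eef_pos": TCP position; "ee_rot": TCP orientation; "force": force on the tool from outside, world axes, zero at the start; "torque": the same for the moment, N m; "finger_gap": finger opening in m.
Only numpy, scipy, OpenCV 4.12 (cv2) and the standard library are available. Lean on these libraries where they do the work, as an engineer would, in place of code of your own. Each camera call takes 0.05 s, during which the arm holds its last target.

## Task

One lidded nozzle-and-parts case stands on the plywood step, the other is fixed to the bench beside it. Without lifting it, gently slide the case off the step and onto the fixed case, facing the same way, until the pockets in its base drop over the four lugs of the lid below and it sits flat and locked, then let go. Leave the swab tub, the sanding block and the scraper where they are.

Things in the scene. Friction and masses are not known exactly. Their poses are not given: they have to be found in the camera images.
- upper_centre (a point): Centre (half-way up) of the loose case: closed grey box with white lid, 100 mm along its x, 120 along y, 44 tall to the lid top (too wide to grip across), about 0.4 kg, slides with a few newtons. Starts on the step, this point 72 mm above the bench, turned up to 0.25 rad from the lower case. Standing on the lower lugs it is also at 72 mm, locked at 66 mm. Its lid has four lugs as below.
- upper_base (a point): Centre of the loose case's underside; axes as its centre. Both x ends have a lead-in bevel (9 mm long, 3 mm high). Four square pockets in the underside, 18 mm wide, 8 mm deep, at x = -26, y = +40 and -40 mm, and at x = +26, y = +16 and -16 mm: 2 mm of play each way round a lug. They meet all four lugs only when this case faces the same way (x with x) as the lower case.
- lower_case: The case fixed to the bench, same look, size and axes as the loose one; origin at the centre of its underside, on the bench. 100 mm along x, 120 mm along y, lid top 44 mm and lug tops 50 mm above the bench. Neither it nor its lid can move.
- lower_top (a point): Centre of the lower case's top, 44 mm above the bench; axes as the case. Four square lugs, 14 mm wide, 6 mm high, stand on its lid at x = -26, y = +40 and -40 mm, and x = +26, y = +16 and -16 mm, but the lid is a sliding one, stopped anywhere up to 6 mm either way along x, and the lugs with it. This shift is not measured; the upper case locks shifted by as much.
- step: Plywood step fixed to the bench, 120 mm along x, 160 mm along y, flat top 50 mm, level with the lug tops, above the bench; origin at the centre of its underside, axes parallel to the lower case's. It is on the lower case's -x or +x side (either occurs), 126 to 134 mm centre to centre along x, so a gap of 16 to 24 mm; up to 10 mm offset along y. Only the loose case stands on it.
- swab_tub: Bystander: open clear tub of cotton swabs, 90 x 70 x 45 mm, loose; origin at the centre of its underside.
- sanding_block: Bystander: wooden sanding block, 90 x 45 x 25 mm, loose; origin at the centre of its underside.
- scraper: Bystander: flat print scraper, 200 mm long, loose, lying flat beside the work; origin on the bench under its middle.
Mind the look-alikes: they are no part of the job. What is shaped like the part that bears upper_centre but pink is not meant.

How it is judged:
At the end, for the whole second after the job is handed in: The upper case lies flat (within 0.03 rad) on the lower case's lid with all four lugs in its pockets: its centre 63 to 68 mm above the bench, within 10.5 mm along x and 5 mm along y of the lower case's axis, facing along it within 0.1 rad, at rest and released (z of upper_centre in the frame of lower_case between 0.063 and 0.068 m and x of upper_centre in the frame of lower_case between -0.0105 and 0.0105 m and y of upper_centre in the frame of lower_case between -0.005 and 0.005 m and angle between the x axis of upper_centre and the x axis of lower_case, either way round below 0.1 rad and angle between upper_centre's own z axis and vertical below 0.03 rad and linear speed of upper_case below 0.02 m/s); the robot touches nothing.
It fails at once if the upper case is lifted (its centre more than 88 mm above the bench) (height (world z) of upper_centre above 0.088 m).
It fails at once if the upper case is tipped by more than 0.25 rad (angle between upper_centre's own z axis and vertical above 0.25 rad).
It fails at once if the upper case is shoved hard: over 45 N from the fingers (contact force between the fingers and upper_case above 45 N).
It fails at once if the swab tub, the sanding block or the scraper is moved by more than 30 mm (distance of any of swab_tub, sanding_block, scraper from where it was at the start of the episode above 0.03 m).
It also fails if it takes over 61 s, if anything falls off the work surface, if the arm or the gripper's body presses on something with over 40 N, if the wrist force passes 120 N, or if a joint passes its speed limit or range.

## Working session

There is one attempt and no reset: what is moved stays moved. The work goes in short steps, Python scripts to look and compute and a tool call to move; the robot and the scene stay as the last step left them, time stands still between calls to the robot, and variables do not carry over. Pictures are saved under pics/ and viewed, and the job is handed in when it is done.

Besides the shell and the picture viewer there is one more tool, called after "Call:" as name([rows], argument=value, ...), one row to a line, values as JSON. drive_tool: Moves the arm, as the interface text tells. Shift numbers are shares of 0.06 m and turn numbers shares of 5 degrees, none past 1 either way. Its arguments: {"type":"object","properties":{"targets":{"type":"array"},"gripper":{"type":"number"},"force":{"type":"number"}},"required":["targets"]}

```bash
mkdir -p pics; ls
python3 - <<'E'
from rig import *
import cv2
print(observe())
for n in ("top","side"):
    im,d=capture(n); cv2.imwrite(f"pics/{n}0.png",im[:,:,::-1])
    i=camera_info(n); print(n,i)
    for t in ["upper_centre","lower_case","lower_top","step","swab_tub","sanding_block","scraper"]:
        print(t,mark_of(n,t)[:3])
E
```

```text
pics
{'time_s': 0.0, 'q': array([ 9.95684249e-01,  1.81562759e-01,  1.60796939e+00, -1.49474064e-05,
        1.35377769e+00, -2.06284913e-01]), 'dq': array([-0.00032737,  0.00151145, -0.00163648, -0.00189915,  0.00121703,
        0.00039941]), 'effort': array([ 8.36137897e-04, -4.44853091e+01, -3.51345563e+01, -1.67261069e-04,
        8.90046969e-03, -1.83922744e-06]), 'eef_pos': array([0.20695916, 0.53584369, 0.20119063]), 'ee_rot': array([-3.13990889e+00, -3.37440118e-04,  2.77276844e+00]), 'force': array([-0.3321154 , -0.0352588 , -0.91746559]), 'torque': array([ 0.01784377, -0.00590703,  0.03170529]), 'finger_gap': 0.08542026631138404}
top {'fov_y': 46.96443435557142, 'cx': 253.31913128386952, 'cy': 197.13735748877573, 'T': array([[-2.18876862e-02, -9.97873177e-01,  6.14007537e-02,
         4.16425087e-01],
       [-9.99631295e-01,  2.28306512e-02,  1.46981644e-02,
        -8.16765866e-04],
       [-1.60687232e-02, -6.10564061e-02, -9.98004966e-01,
         1.24920922e+00],
       [ 0.00000000e+00,  0.00000000e+00,  0.00000000e+00,
         1.00000000e+00]])}
upper_centre [{'at':
[... 263 characters left out ...]
942956, 'cx': 255.98183251297112, 'cy': 192.2827007137494, 'T': array([[ 0.72742499, -0.3878441 ,  0.56606522, -0.03344695],
       [-0.6860312 , -0.42864901,  0.58789558, -0.57379783],
       [ 0.01463147, -0.81598834, -0.57788316,  0.63581475],
       [ 0.        ,  0.        ,  0.        ,  1.        ]])}
upper_centre [{'at': [210.1, 229.1], 'p': 0.98}, {'at': [255.7, 184.4], 'p': 0.97}]
lower_case [{'at': [393.7, 252.1], 'p': 0.2}]
lower_top [{'at': [284.6, 210.1], 'p': 0.58}]
step [{'at': [248.9, 204.1], 'p': 0.74}, {'at': [285.2, 222.7], 'p': 0.17}]
swab_tub [{'at': [190.8, 167.3], 'p': 0.98}]
sanding_block [{'at': [329.9, 287.4], 'p': 0.84}]
scraper [{'at': [390.2, 252.3], 'p': 0.95}]
```

View pics/top0.png

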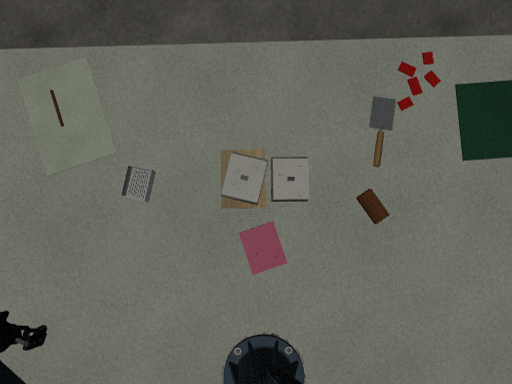

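View pics/side0.png

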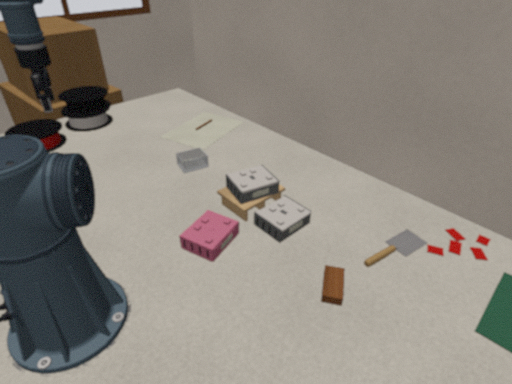

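Run:
```python
from rig import *
import cv2, numpy as np
im=cv2.imread("pics/top0.png")[130:280,210:320]
im=cv2.resize(im,None,fx=4,fy=4,interpolation=cv2.INTER_CUBIC)
s=cv2.imread("pics/side0.png")[155:265,170:320]
s=cv2.resize(s,None,fx=4,fy=4,interpolation=cv2.INTER_CUBIC)
cv2.imwrite("pics/c1.png",cv2.convertScaleAbs(im,alpha=1.2));cv2.imwrite("pics/c2.png",s)
```

```text
(no output)
```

View pics/c1.png

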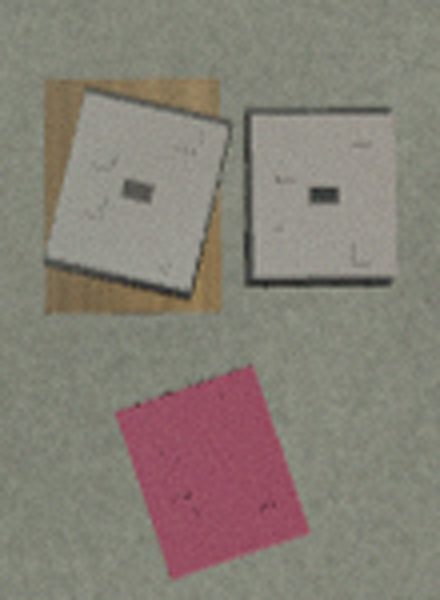

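View pics/c2.png

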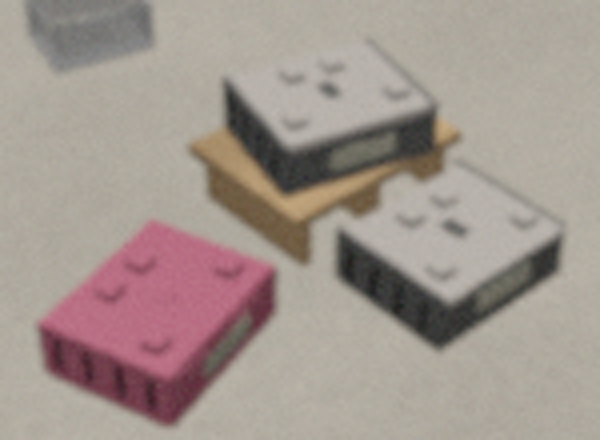

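```bash
cat > h.py <<'E'
from rig import *
import cv2, numpy as np
def K(n):
    i=camera_info(n); f=192/np.tan(np.radians(i["fov_y"])/2); return f,i["cx"],i["cy"],np.array(i["T"])
def cloud(n,d):
    f,cx,cy,T=K(n); v,u=np.mgrid[0:384,0:512]
    P=np.stack([(u-cx)/f*d,(v-cy)/f*d,d],-1)
    W=P@T[:3,:3].T+T[:3,3]; W[d==0]=np.nan; return W
def atz(n,u,v,z):
    f,cx,cy,T=K(n); r=T[:3,:3]@np.array([(u-cx)/f,(v-cy)/f,1]); o=T[:3,3]; return o+r*(z-o[2])/r[2]
def proj(n,p):
    f,cx,cy,T=K(n); c=T[:3,:3].T@(np.array(p)-T[:3,3]); return np.array([f*c[0]/c[2]+cx,f*c[1]/c[2]+cy])
E
python3 - <<'E'
from h import *
im,d=capture("top"); W=cloud("top",d)
for u,v in [(244,170),(262,200),(285,190),(263,248),(240,203),(137,184),(373,206),(378,150)]: print(u,v,W[v,u].round(3))
i=camera_info("wrist");print(i,observe()["eef_pos"])
E
```

```text
244 170 [0.56  0.039 0.093]
262 200 [ 0.482 -0.007  0.048]
285 190 [ 0.508 -0.07   0.045]
263 248 [ 0.352 -0.006  0.042]
240 203 [0.475 0.054 0.046]
137 184 [0.537 0.344 0.016]
373 206 [ 0.46  -0.313  0.024]
378 150 [ 0.616 -0.334  0.02 ]
{'fov_y': 59.61555186418922, 'cx': 255.27593465064803, 'cy': 189.0436734365636, 'T': array([[ 3.60271221e-01,  9.00143940e-01,  2.44837772e-01,
         1.45330235e-01],
       [ 9.32847580e-01, -3.47697488e-01, -9.43496155e-02,
         5.59836690e-01],
       [ 2.01243602e-04,  2.62387774e-01, -9.64962494e-01,
         3.74005703e-01],
       [ 0.00000000e+00,  0.00000000e+00,  0.00000000e+00,
         1.00000000e+00]])} [0.20729505 0.53636159 0.2021111 ]
```

Call:
drive_tool([
  [[-0.78,-0.51,-0.08],[0,0,0]],
  [[-0.78,-0.51,-0.08],[0,0,0]],
  [[-0.78,-0.51,-0.08],[0,0,0]],
  [[-0.78,-0.51,-0.08],[0,0,0]],
  [[-0.78,-0.51,-0.08],[0,0,0]],
  [[-0.78,-0.51,-0.08],[0,0,0]],
  [[-0.78,-0.51,-0.08],[0,0,0]],
  [[-0.78,-0.51,-0.08],[0,0,0]],
  [[-0.78,-0.51,-0.08],[0,0,0]],
  [[-0.78,-0.51,-0.08],[0,0,0]],
], gripper=0.7)

```text
time_s: 2.1
eef_pos: [0.5345, 0.0805, 0.2505]
ee_rot: [3.141, 0.001, 2.773]
force: [0.8, 0.6, 0.7]
finger_gap: 0.0598
```

Call:
drive_tool([
  [[0,0,0],[0,0,1]],
  [[0,0,0],[0,0,1]],
  [[0,0,0],[0,0,1]],
  [[0,0,0],[0,0,1]],
  [[0,0,0],[0,0,1]],
  [[0,0,0],[0,0,1]],
  [[0,0,0],[0,0,1]],
  [[0,0,0],[0,0,1]],
  [[0,0,0],[0,0,1]],
  [[0,0,0],[0,0,1]],
  [[0,0,0],[0,0,1]],
  [[0,0,0],[0,0,1]],
])

```text
time_s: 3.6
eef_pos: [0.5335, 0.0822, 0.2501]
ee_rot: [3.141, 0.0, 1.723]
force: [-0.2, -0.1, -0.0]
finger_gap: 0.0598
```

Call:
drive_tool([
  [[0,0,0],[0,0,1]],
  [[0,0,0],[0,0,0.8]],
  [[0,0,0],[0,0,0]],
])

```text
time_s: 3.98
eef_pos: [0.5335, 0.0822, 0.2501]
ee_rot: [3.142, 0.0, 1.569]
force: [-0.7, 0.2, -0.6]
finger_gap: 0.06
```

Run:
```python
from h import *
im,d=capture("wrist"); cv2.imwrite("pics/w1.png",im[:,:,::-1]); np.savez("w1.npz",im=im,d=d,**dict(zip("fabT",K("wrist"))))
o=observe();print(o["time_s"],o["eef_pos"],o["ee_rot"],o["finger_gap"],o["force"])
for t in ["upper_centre","lower_case","lower_top","step"]: print(t,mark_of("wrist",t)[:3])
```

```text
4.025 [0.5334769  0.08222654 0.25012739] [3.14154280e+00 1.39369237e-05 1.56997018e+00] 0.059639768757372404 [ 1.14962174  0.42676607 -0.72786685]
upper_centre [{'at': [112.0, 224.7], 'p': 0.62}, {'at': [260.8, 199.5], 'p': 0.57}]
lower_case []
lower_top []
step []
```

View pics/w1.png

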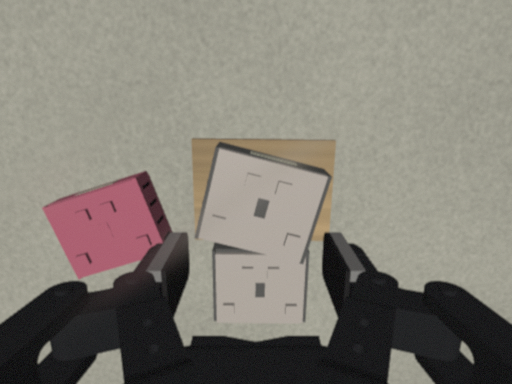

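```bash
cat >> h.py <<'E'
def rect(W,lo,hi,box,save=None):
    m=(W[...,2]>lo)&(W[...,2]<hi)&(W[...,0]>box[0])&(W[...,0]<box[1])&(W[...,1]>box[2])&(W[...,1]<box[3])
    m=m.astype(np.uint8); n,l,s,c=cv2.connectedComponentsWithStats(m)
    k=1+np.argmax(s[1:,4]); mm=l==k
    P=W[mm]; z=np.median(P[:,2])
    r=cv2.minAreaRect((P[:,:2]*1000).astype(np.float32))
    return r,z,s[k,4],mm
E
python3 - <<'E'
from h import *
D=np.load("w1.npz");d=D["d"];W=cloud("wrist",d)
for nm,lo,hi,b in [("up",.086,.105,(.4,.65,-.1,.15)),("low",.036,.056,(.4,.65,-.16,-.022)),("step",.042,.058,(.4,.65,-.02,.15))]:
    r,z,s,mm=rect(W,lo,hi,b); print(nm,r,z,s)
    v,u=np.where(mm); print(u.min(),u.max(),v.min(),v.max(), W[mm][:,:2].min(0),W[mm][:,:2].max(0),W[mm][:,:2].mean(0))
print(W[300,290],W[190,240])
im=D["im"][130:340,180:350,::-1]; cv2.imwrite("pics/w1c.png",cv2.resize(im,None,fx=3.5/1.25,fy=3.5/1.25,interpolation=cv2.INTER_CUBIC))
E
```

```text
up ((539.4115600585938, 38.892730712890625), (99.95904541015625, 120.92631530761719), 75.02960968017578) 0.09428147455690852 10822
195 331 146 264 [ 0.46986186 -0.02496745] [0.60966162 0.10215371] [0.53961393 0.04169842]
low ((539.0980834960938, -85.24553680419922), (104.2954330444336, 120.19915008544922), 89.19510650634766) 0.0443328277456117 6543
212 309 248 323 [ 0.47897959 -0.13732972] [ 0.59973223 -0.03259297] [ 0.53693986 -0.08470132]
step ((541.88623046875, 43.752342224121094), (119.81129455566406, 160.41250610351562), 89.27204895019531) 0.05019506468539414 3914
192 335 139 240 [ 0.46134793 -0.01697958] [0.62265328 0.10444116] [0.54778362 0.07310928]
[ 0.57784865 -0.10198938  0.04433149] [0.51793825 0.0578882  0.09342052]
```

View pics/w1c.png

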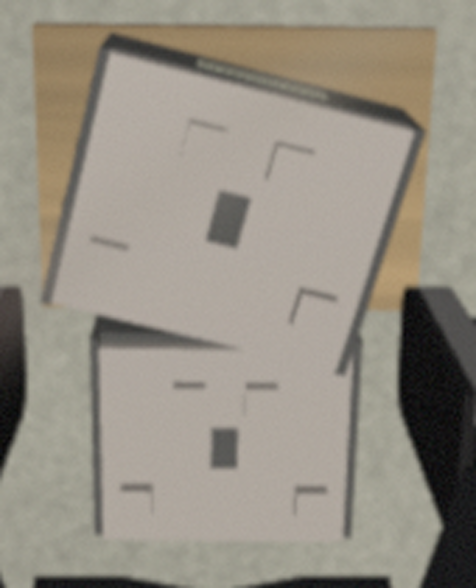

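Call:
drive_tool([
  [[0.88,0.12,0],[0,0,0.15]],
  [[0,0,0.8],[0,0,0]],
  [[0,0,0.8],[0,0,0]],
  [[0,0,0.8],[0,0,0]],
  [[0,0,0.75],[0,0,0]],
  [[0,0,0],[0,0,0]],
  [[0,0,0],[0,0,0]],
])

```text
time_s: 5.1
eef_pos: [0.5421, 0.1351, 0.0628]
ee_rot: [3.139, -0.0, 1.556]
force: [0.1, 0.0, 0.8]
finger_gap: 0.06
```

Run:
```python
from h import *
im,d=capture("wrist"); cv2.imwrite("pics/w2.png",im[:,:,::-1])
im,d=capture("side"); cv2.imwrite("pics/s2.png",cv2.resize(im[100:270,150:330,::-1],None,fx=3,fy=3))
o=observe();print(o["time_s"],o["eef_pos"],o["ee_rot"],o["finger_gap"],o["force"])
```

```text
5.2 [0.54294366 0.13510615 0.06375039] [ 3.13710383e+00 -2.24115576e-04  1.55555861e+00] 0.059520678462461965 [0.06157639 0.0070931  0.45466909]
```

View pics/w2.png

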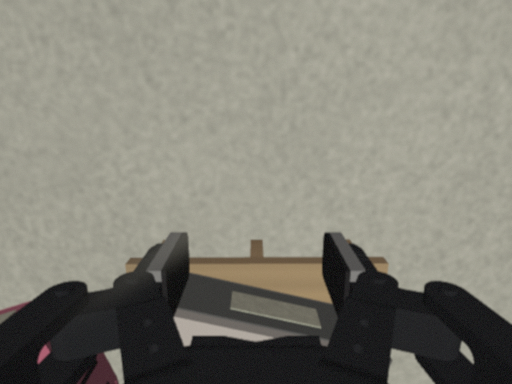

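View pics/s2.png

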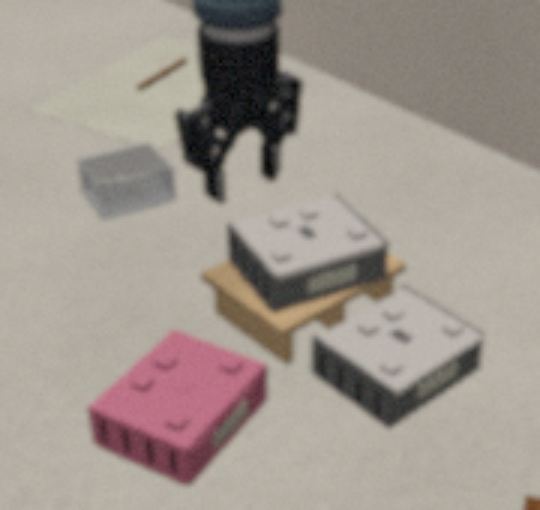

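Call:
drive_tool([
  [[-0.15,0,0.05],[0,0,0]],
  [[-0.15,0,0],[0,0,0]],
  [[-0.08,0,0],[0,0,0]],
  [[-0.08,0,0],[0,0,0]],
  [[-0.08,0,0],[0,0,0]],
  [[-0.08,0,0],[0,0,0]],
  [[0,0,0],[0,0,0]],
])

```text
time_s: 6.08
eef_pos: [0.5402, 0.0975, 0.0581]
ee_rot: [-3.141, 0.0, 1.555]
force: [-0.6, 0.3, 0.3]
finger_gap: 0.0598
```

```bash
cat > look.py <<'E'
from h import *
import sys
k=sys.argv[1]
im,d=capture("top"); cv2.imwrite(f"pics/t{k}.png",cv2.resize(im[130:230,205:325,::-1],None,fx=5,fy=5,interpolation=cv2.INTER_CUBIC))
im2,d2=capture("wrist"); cv2.imwrite(f"pics/w{k}.png",im2[:,:,::-1])
o=observe();print(o["time_s"],o["eef_pos"],o["ee_rot"],o["finger_gap"],o["force"])
W=cloud("top",d)
for nm,lo,hi,b in [("up",.078,.105,(.4,.65,-.2,.12)),("low",.036,.056,(.4,.65,-.16,-.022)),]:
    r,z,s,mm=rect(W,lo,hi,b); print("top",nm,np.round(r[0],1),np.round(r[1],1),round(r[2],2),z,s,W[mm][:,:2].mean(0)*1000)
E
python3 look.py 3
```

```text
6.175 [0.54033776 0.09756145 0.05813209] [3.14140435e+00 4.71870459e-04 1.55555158e+00] 0.059833568185280774 [-0.10415872  2.10405253  1.71596319]
top up [539.3  17.9] [ 73.7 121.3] 79.89 0.09366926304916823 1180 [539.90563737  15.6563057 ]
top low [539.8 -83.6] [101.8 119. ] 88.9 0.04367248425663339 1611 [539.25111874 -84.70640901]
```

View pics/t3.png

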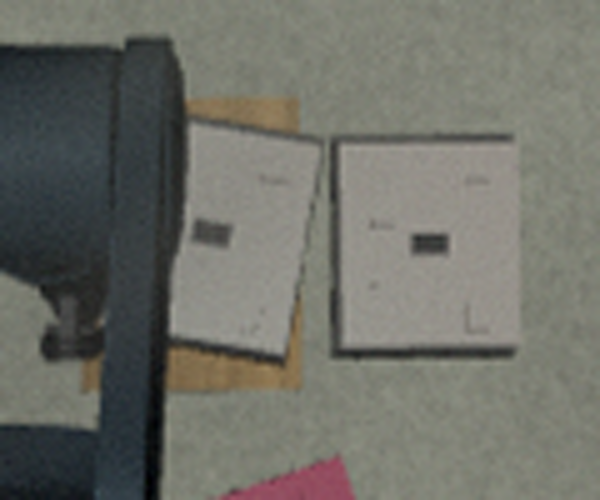

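View pics/w3.png

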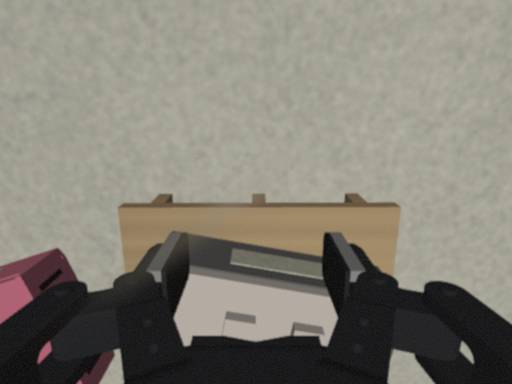

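Call:
drive_tool([
  [[-0.08,0,0],[0,0,0]],
  [[-0.08,0,0],[0,0,0]],
  [[-0.08,0,0],[0,0,0]],
  [[-0.08,0,0],[0,0,0]],
  [[0,0,0],[0,0,0]],
])

```text
time_s: 6.8
eef_pos: [0.5401, 0.0779, 0.0581]
ee_rot: [3.141, 0.001, 1.555]
force: [-0.6, 1.1, 1.6]
finger_gap: 0.0598
```

```bash
python3 look.py 4
```

```text
6.9 [0.54021156 0.07802884 0.05811279] [3.14109514e+00 8.03588193e-04 1.55538143e+00] 0.059504082261784545 [-0.89512432 -0.02729632  1.0403958 ]
top up [546.5  -3.3] [ 60.5 120.5] 84.76 0.09340942392360718 977 [544.11357087  -4.75602764]
top low [538.7 -84.7] [ 98.8 121.5] 88.52 0.0438513523949392 1590 [538.83788256 -85.26883187]
```

View pics/t4.png

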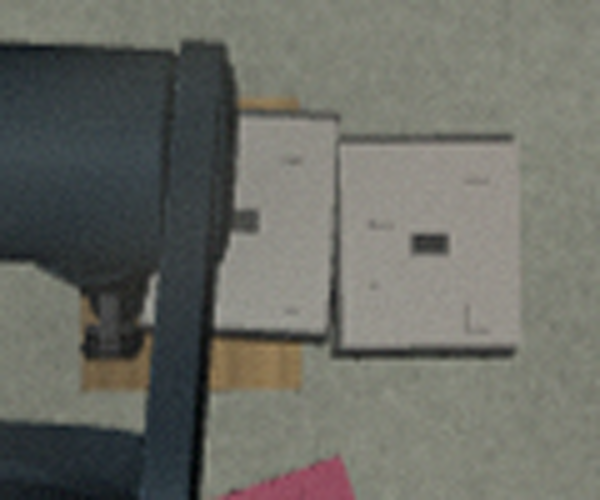

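View pics/w4.png

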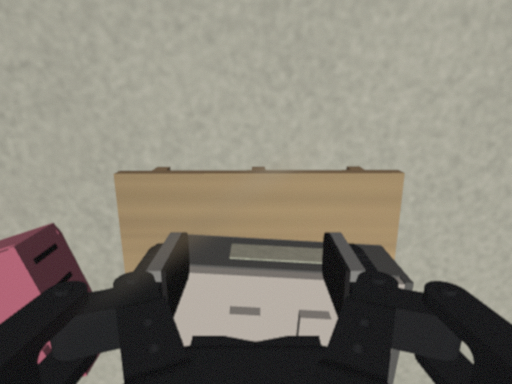

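Call:
drive_tool([
  [[-0.08,0,0],[0,0,0]],
  [[-0.08,0,0],[0,0,0]],
  [[0,0,0],[0,0,0]],
  [[0.3,0,0],[0,0,0]],
  [[0.3,0,-0.8],[0,0,0]],
  [[0.3,0,-1],[0,0,0]],
  [[0,0,-1],[0,0,0]],
  [[0,0,-0.4],[0,0,0]],
  [[0,0,0],[0,0,0]],
])

```text
time_s: 8.02
eef_pos: [0.5421, 0.1239, 0.2525]
ee_rot: [3.136, 0.0, 1.556]
force: [-0.3, 1.1, -1.0]
finger_gap: 0.0602
```

```bash
cat > wl.py <<'E'
from h import *
import sys
k=sys.argv[1]
im,d=capture("wrist"); cv2.imwrite(f"pics/w{k}.png",im[:,:,::-1])
np.savez(f"w{k}.npz",im=im,d=d,T=K("wrist")[3])
o=observe();print(o["time_s"],o["eef_pos"],o["ee_rot"],o["finger_gap"],o["force"])
W=cloud("wrist",d)
for nm,lo,hi,b in [("up",.086,.105,(.4,.65,-.2,.15)),("up2",.091,.0965,(.4,.65,-.2,.15)),("low",.041,.056,(.4,.65,-.16,-.022)),("step",.042,.058,(.4,.65,-.02,.15))]:
    try:
        r,z,s,mm=rect(W,lo,hi,b); print(nm,np.round(r[0],1),np.round(r[1],1),round(r[2],2),round(z,4),s,"min",W[mm][:,:2].min(0).round(4),W[mm][:,:2].max(0).round(4))
    except Exception as e: print(nm,e)
E
python3 wl.py 5
```

```text
8.075 [0.54084358 0.12365801 0.25015201] [3.14017282e+00 1.71592193e-04 1.55606737e+00] 0.05954229250282889 [-0.48926651  0.33344089 -0.60344028]
up [549.2   8.9] [100.4 120.3] 89.02 0.092 9159 min [ 0.4886 -0.0423] [0.6098 0.06  ]
up2 [549.2   8.8] [100.2 120. ] 89.02 0.092 7460 min [ 0.4886 -0.0423] [0.6098 0.0599]
low [535.5 -84.5] [ 79.2 130.4] 79.16 0.0421 2502 min [ 0.4769 -0.1249] [ 0.597  -0.0336]
step [539.8  43.7] [120.  160.3] 89.32 0.048 6705 min [ 0.4595 -0.0155] [0.6204 0.1045]
```

View pics/w5.png

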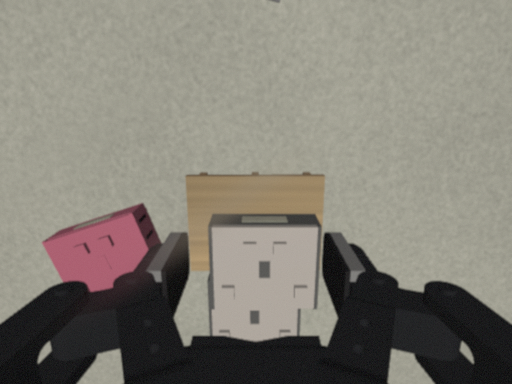

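Call:
drive_tool([
  [[-0.64,0.6,0],[0,0,0]],
  [[-0.64,0.6,0],[0,0,0]],
  [[-0.64,0.6,0],[0,0,0]],
  [[0,0,1],[0,0,0]],
  [[0,0,1],[0,0,0]],
  [[0,0,1],[0,0,0]],
  [[0,0,0],[0,0,0]],
], gripper=0)

```text
time_s: 8.95
eef_pos: [0.64, 0.0074, 0.0615]
ee_rot: [-3.126, -0.002, 1.555]
force: [0.0, 0.5, -0.3]
finger_gap: -0.0002
```

```bash
python3 look.py 6
python3 - <<'E'
from h import *
im,d=capture("side"); cv2.imwrite("pics/s6.png",cv2.resize(im[100:270,150:330,::-1],None,fx=3,fy=3))
E
```

```text
9.05 [0.64653749 0.0063769  0.06973722] [-3.14001534e+00 -2.06885954e-04  1.55552956e+00] 0.00013708954250776326 [ 0.57909799 -0.11281125  0.78699127]
top up [600.4  -9.5] [33.5 22.8] 76.83 0.09517805096596255 72 [598.18903122 -14.16464202]
top low [539.1 -85.9] [ 98.6 121.5] 87.34 0.044006599150951065 1454 [537.55133061 -89.56942054]
```

View pics/s6.png

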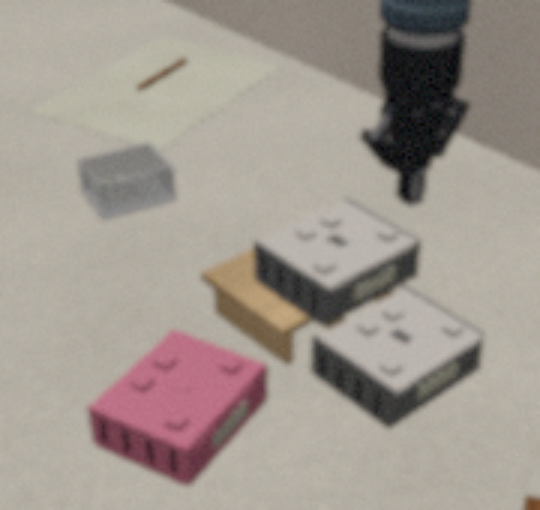

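View pics/w6.png

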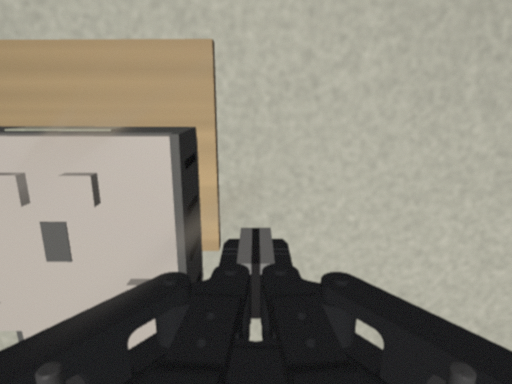

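Call:
drive_tool([
  [[0.04,0,-0.13],[0,0,0]],
  [[0,-0.2,0],[0,0,0]],
  [[0,-0.08,0],[0,0,0]],
  [[0,-0.08,0],[0,0,0]],
  [[0,-0.08,0],[0,0,0]],
  [[0,0,0],[0,0,0]],
])

```text
time_s: 9.85
eef_pos: [0.62, 0.0089, 0.0776]
ee_rot: [-3.141, -0.0, 1.555]
force: [0.0, 0.1, -0.3]
finger_gap: -0.0002
```

```bash
python3 wl.py 7
```

```text
9.9 [0.62036767 0.00890166 0.07767386] [-3.14146311e+00 -4.43760655e-05  1.55531884e+00] 0.00016159332269258882 [ 0.3928923  -0.11242838 -0.59479536]
up [551.1   9. ] [100.5 121.5] 89.0 0.0942 37472 min [ 0.4898 -0.0402] [0.6123 0.0601]
up2 [550.8   9. ] [ 99.4 121.4] 89.51 0.0942 33537 min [ 0.4898 -0.0402] [0.6119 0.0591]
low [536.3 -88.2] [31.6 10.5] 33.68 0.0446 389 min [ 0.5259 -0.1013] [ 0.548 -0.076]
step [546.1  50. ] [107.5 151.6] 89.2 0.0502 22994 min [ 0.4704 -0.0047] [0.6226 0.1042]
```

View pics/w7.png

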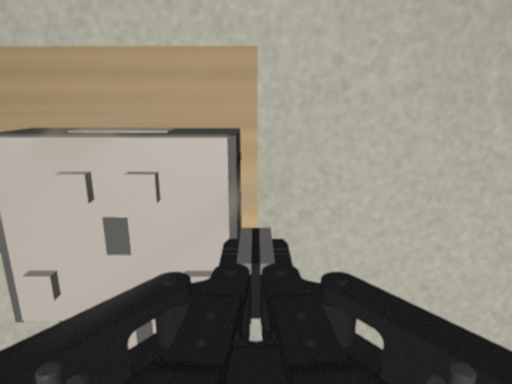

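Call:
drive_tool([
  [[0,-0.06,0],[0,0,0]],
  [[0,-0.06,0],[0,0,0]],
  [[0,-0.06,0],[0,0,0]],
  [[0,0,0],[0,0,0]],
])

```text
time_s: 10.4
eef_pos: [0.6094, 0.0091, 0.0777]
ee_rot: [-3.141, -0.0, 1.555]
force: [0.1, 0.3, -0.2]
finger_gap: 0.0002
```

```bash
python3 wl.py 8
```

```text
10.45 [0.60961413 0.00907685 0.07780815] [3.14152352e+00 3.37585572e-05 1.55540983e+00] -0.00029299481681410174 [-0.42777106 -0.05837704  0.0857798 ]
up [550.8   8.9] [100.8 121.9] 89.03 0.0942 36847 min [ 0.489  -0.0405] [0.6124 0.0603]
up2 [550.3   8.9] [100.8 121. ] 89.03 0.0942 33075 min [ 0.489  -0.0405] [0.6115 0.0603]
low [525.7 -88.2] [30.4  9.7] 37.32 0.0443 388 min [ 0.5152 -0.1002] [ 0.5369 -0.0765]
step [541.5  46.6] [114.7 161.2] 89.11 0.0502 24389 min [ 0.4612 -0.012 ] [0.6225 0.1045]
```

View pics/w8.png

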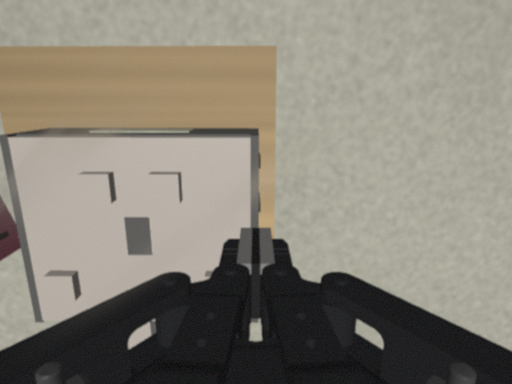

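Run:
```python
from h import *
D=np.load("w8.npz");W=cloud("wrist",D["d"])
print("TCP px",proj("wrist",[.6096,.0091,.0778]))
for v in range(225,330,10): print(v,[tuple((W[v,u]*1000).round(0).astype(int)) for u in (242,250,262,270)])
for u in range(225,290,4): print(u,(W[232,u]*1000).round(0),(W[245,u]*1000).round(0))
im,d=capture("side"); cv2.imwrite("pics/s8.png",cv2.resize(im[100:250,180:330,::-1],None,fx=4,fy=4))
```

```text
TCP px [255.47999018 222.84239123]
225 [(np.int64(603), np.int64(14), np.int64(93)), (np.int64(607), np.int64(14), np.int64(94)), (np.int64(614), np.int64(-3), np.int64(51)), (np.int64(619), np.int64(-3), np.int64(51))]
235 [(np.int64(604), np.int64(20), np.int64(119)), (np.int64(607), np.int64(19), np.int64(119)), (np.int64(612), np.int64(20), np.int64(120)), (np.int64(616), np.int64(19), np.int64(119))]
245 [(np.int64(604), np.int64(19), np.int64(129)), (np.int64(608), np.int64(19), np.int64(128)), (np.int64(612), np.int64(19), np.int64(129)), (np.int64(615), np.int64(19), np.int64(129))]
255 [(np.int64(605), np.int64(20), np.int64(138)), (np.int64(608), np.int64(20), np.int64(139)), (np.int64(612), np.int64(19), np.int64(138)), (np.int64(615), np.int64(19), np.int64(138))]
265 [(np.int64(605), np.int64(21), np.int64(148)), (np.int64(608), np.int64(19), np.int64(145)), (np.int64(612), np.int64(19), np.int64(145)), (np.int64(615), np.int64(20), np.int64(147))]
275 [(np.int64(605), np.int64(21), np.int64(154)), (np.int64(608), np.int64(16), np.int64(145)), (np.int64(612), np.int64(20
[... 951 characters left out ...]
4(155)), (np.int64(613), np.int64(16), np.int64(173))]
225 [594.  11.  94.] [597.  16. 120.]
229 [596.  11.  94.] [599.  16. 121.]
233 [598.  11.  95.] [600.  16. 121.]
237 [600.  11.  94.] [602.  15. 120.]
241 [603.  19. 114.] [604.  19. 128.]
245 [605.  20. 116.] [606.  19. 129.]
249 [607.  19. 116.] [607.  20. 129.]
253 [609.  19. 115.] [609.  19. 129.]
257 [610.  20. 117.] [610.  19. 128.]
261 [612.  20. 116.] [612.  19. 129.]
265 [614.  20. 117.] [613.  19. 128.]
269 [615.  20. 116.] [615.  20. 130.]
273 [621.  -8.  50.] [617.  16. 121.]
277 [626. -29.   0.] [619.  15. 120.]
281 [630. -29.  -1.] [620.  15. 121.]
285 [633. -29.  -0.] [622.  16. 121.]
289 [636. -29.  -1.] [636. -40.   0.]
```

View pics/s8.png

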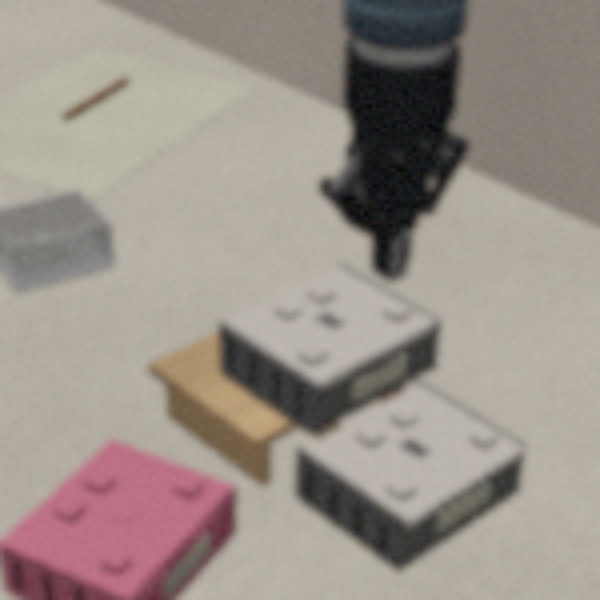

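Run:
```python
from h import *
im,d=capture("side"); W=cloud("side",d)
print(proj("side",[.6096,.0091,.0778]))
# finger tip approx crop (385,270)/4+offset
for v in range(150,182,2): print(v,[tuple((W[v,u]*1000).round(0).astype(int).tolist()) if d[v,u]>0 else 0 for u in range(270,288,3)])
o=observe();print(o["eef_pos"],o["q"])
```

```text
[276.49239371 177.19559646]
150 [(568, 0, 186), (594, 14, 171), (595, 3, 175), (595, -7, 179), (610, -5, 173), (632, 3, 162)]
152 [(565, -3, 182), (598, 17, 162), (595, 3, 169), (597, -6, 172), (613, -3, 165), (630, 1, 157)]
154 [(566, -2, 176), (579, -1, 170), (593, 1, 164), (602, -2, 162), (615, -2, 157), (835, 178, 1)]
156 [(566, -2, 169), (579, -2, 164), (595, 2, 157), (600, -4, 157), (613, -4, 152), (826, 169, 0)]
158 [(580, 10, 153), (579, -2, 158), (594, 1, 151), (602, -3, 150), (622, 4, 139), (814, 158, 0)]
160 [(764, 185, 0), (594, 12, 140), (595, 2, 144), (603, -2, 143), (620, 1, 135), (805, 150, -1)]
162 [(754, 175, 0), (596, 14, 132), (598, 4, 136), (605, -1, 135), (622, 3, 127), (794, 140, -1)]
164 [(747, 168, -2), (595, 12, 127), (598, 3, 130), (606, -1, 129), (775, 137, 0), (784, 130, 0)]
166 [(736, 157, -1), (597, 14, 119), (600, 4, 122), (606, -1, 122), (766, 128, -1), (772, 119, 1)]
168 [(726, 147, -1), (602, 18, 108), (599, 4, 116), (607, 0, 114), (757, 119, -1), (764, 112, 0)]
170 [(605, 32, 94), (724, 131, -1), (603, 7, 106), (741, 118, -2), (745, 108, 1), (755, 104, -1)]
172 [(600, 27, 91), (606, 20, 92), (723, 116, -1), (729, 107, 0), (738, 101, -1), (744, 94, 0)]
174 [(590, 17, 93), (595, 10, 95), (605, 7, 92), (609, 0, 93), (726, 91, 1), (737, 87, -2)]
176 [(581, 9, 94), (591, 6, 92), (594, -3, 94), (592, -16, 101), (607, -14, 94), (727, 78, -1)]
178 [(574, 2, 94), (581, -3, 93), (583, -13, 97), (586, -22, 100), (601, -20, 93), (603, -29, 96)]
180 [(567, -6, 94), (575, -10, 92), (580, -16, 93), (584, -24, 95), (595, -26, 92), (598, -34, 94)]
[0.60981681 0.00905958 0.07787264] [-1.79516239e-01  3.90081498e-01  1.61190122e+00 -3.22435978e-06
  1.13933849e+00 -1.64148487e-01]
```

Run:
```python
from h import *
def cl(D):
    d=D["d"];f,cx,cy,_=K("wrist");T=D["T"];v,u=np.mgrid[0:384,0:512]
    P=np.stack([(u-cx)/f*d,(v-cy)/f*d,d],-1);return P@T[:3,:3].T+T[:3,3]
for k,z,y0 in (("w5",.250,.124),("w8",.0778,.009)):
    W=cl(np.load(k+".npz")); m=(W[...,2]>z+ -.02)&(W[...,2]<z+.1)&(abs(W[...,1]-y0)<.03)&(W[...,2]>.102)
    P=W[m]; print(k,len(P),"zmin",np.sort(P[:,2])[:200:20]-z)
    b=P[P[:,2]<z+.05]; print(b.min(0),b.max(0))
    v,u=np.where(m); print(u.min(),u.max(),v.min(),v.max())
```

```text
w5 21380 zmin [0.03413886 0.03511477 0.03566061 0.03600853 0.03658067 0.03711173
 0.03756651 0.03796342 0.03839446 0.03888702]
[0.49700269 0.11133996 0.28413886] [0.58442735 0.13524686 0.299992  ]
0 509 233 383
w8 19039 zmin [0.02420741 0.03354485 0.03457184 0.03521519 0.03596251 0.03635307
 0.03680926 0.03734536 0.03769633 0.03801855]
[0.52996559 0.01449782 0.10200741] [0.62319159 0.03882402 0.12778717]
55 453 183 382
```

Run:
```python
from h import *
D=np.load("w8.npz");d=D["d"];f,cx,cy,_=K("wrist");T=D["T"];v,u=np.mgrid[0:384,0:512]
P=np.stack([(u-cx)/f*d,(v-cy)/f*d,d],-1);W=P@T[:3,:3].T+T[:3,3]
for z in range(104,200,8):
    m=(W[...,2]>z/1000)&(W[...,2]<(z+8)/1000)&(v>226)
    Q=W[m]; 
    if len(Q): print(z,(np.percentile(Q[:,0],[2,98])*1000-609.6).round(0),(np.percentile(Q[:,1],[2,98])*1000-9).round(0))
```

```text
104 [-6.  6.] [10. 11.]
112 [-12.  13.] [ 6. 11.]
120 [-13.  13.] [ 6. 11.]
128 [-13.  13.] [ 6. 11.]
136 [-12.  12.] [-8. 11.]
144 [-20.  20.] [-10.  13.]
152 [-33.  32.] [-8. 14.]
160 [-37.  37.] [-9. 13.]
168 [-44.  44.] [-9. 17.]
176 [-49.  49.] [-4. 17.]
184 [-54.  54.] [ 3. 17.]
192 [-50.  50.] [ 9. 19.]
```

Call:
drive_tool([
  [[0,0.5,0],[0,0,0]],
  [[0,0,0.35],[0,0,0]],
  [[0,0,0.3],[0,0,0]],
  [[0,0,0.1],[0,0,0]],
  [[0,0,0],[0,0,0]],
])

```text
time_s: 11.18
eef_pos: [0.6385, 0.0088, 0.0316]
ee_rot: [-3.139, -0.0, 1.555]
force: [0.2, 0.0, 0.2]
finger_gap: -0.0006
```

```bash
python3 - <<'E'
from h import *
im,d=capture("side"); cv2.imwrite("pics/s9.png",cv2.resize(im[100:250,180:330,::-1],None,fx=4,fy=4))
E
python3 wl.py 9
```

```text
11.275 [0.63981049 0.00858341 0.0331449 ] [3.14111677e+00 6.47033113e-05 1.55537264e+00] -0.00021140102194118385 [ 0.67420416  0.13960753 -0.63700315]
up [575.9  19.4] [79.2 73.2] 88.92 0.0947 29070 min [ 0.5386 -0.0195] [0.6128 0.0593]
up2 [575.5  19.4] [79.1 72.5] 89.01 0.0947 25628 min [ 0.5386 -0.0195] [0.6123 0.0584]
low attempt to get argmax of an empty sequence
step [572.4  44.1] [118.8 100. ] 89.08 0.0506 26838 min [ 0.5227 -0.016 ] [0.623  0.1041]
```

View pics/s9.png

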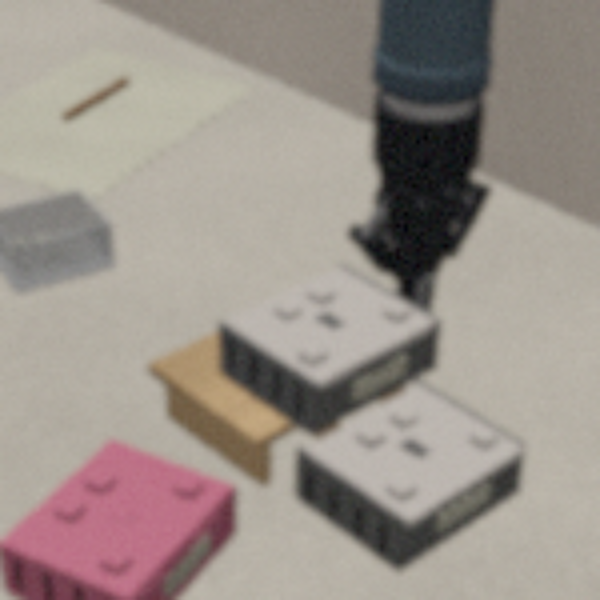

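View pics/w9.png

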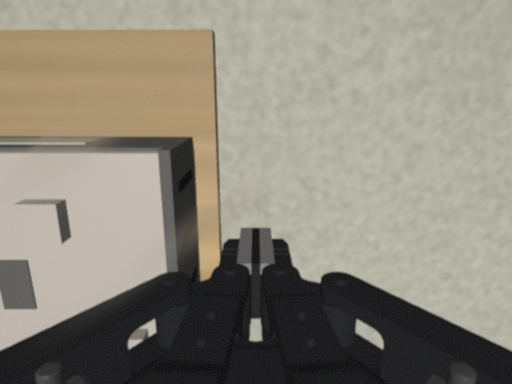

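Call:
drive_tool([
  [[0,-0.18,0],[0,0,0]],
  [[0,-0.06,0],[0,0,0]],
  [[0,-0.06,0],[0,0,0]],
  [[0,-0.06,0],[0,0,0]],
  [[0,-0.05,0],[0,0,0]],
  [[0,0,0],[0,0,0]],
])

```text
time_s: 12.02
eef_pos: [0.6152, 0.0089, 0.0331]
ee_rot: [3.141, 0.0, 1.555]
force: [2.1, 0.1, 0.7]
finger_gap: -0.0001
```

```bash
python3 wl.py 10
```

```text
12.075 [0.61515848 0.00893007 0.03298996] [3.14143026e+00 7.48005588e-05 1.55536376e+00] -0.000191894288088533 [ 1.51190273 -0.59053484  1.24932836]
up [571.8  18.9] [ 80.4 114.2] 88.75 0.0941 35861 min [ 0.5138 -0.0201] [0.6289 0.0599]
up2 [559.9  19.1] [79.2 91.5] 89.48 0.0941 30327 min [ 0.5138 -0.0201] [0.6057 0.0589]
low attempt to get argmax of an empty sequence
step [560.1  55.8] [ 96.  123.4] 88.97 0.0501 32844 min [0.4985 0.0071] [0.6223 0.1045]
```

View pics/w10.png

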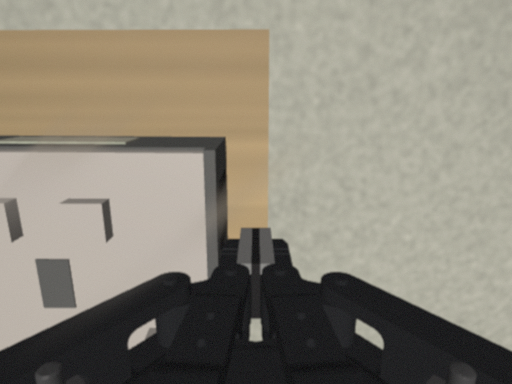

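Call:
drive_tool([
  [[0,-0.04,0],[0,0,0]],
  [[0,-0.04,0],[0,0,0]],
  [[0,0,0],[0,0,0]],
])

```text
time_s: 12.45
eef_pos: [0.6102, 0.009, 0.0329]
ee_rot: [3.141, 0.0, 1.555]
force: [1.2, -0.0, 1.5]
finger_gap: 0.0002
```

Call:
drive_tool([
  [[0,0.3,0],[0,0,0]],
  [[0,0,-1],[0,0,0]],
  [[0,0,-1],[0,0,0]],
  [[0.65,-0.55,-1],[0,0,0]],
  [[0.65,-0.55,-0.6],[0,0,0]],
  [[0.6,-0.35,0],[0,0,0]],
  [[0,0,0],[0,0,0]],
  [[0,0,0],[0,0,0]],
], gripper=0.7)

```text
time_s: 13.45
eef_pos: [0.5491, 0.1157, 0.2356]
ee_rot: [-3.14, 0.001, 1.556]
force: [0.5, 0.4, 0.4]
finger_gap: 0.0597
```

```bash
python3 wl.py 11
```

```text
13.5 [0.54943248 0.11530779 0.2354673 ] [-3.13964884e+00  4.33652182e-04  1.55504939e+00] 0.05955538255851238 [ 0.24077203  0.13291665 -0.32470213]
up [536.6   9.5] [100.4 120.1] 88.69 0.0942 10191 min [ 0.4756 -0.0415] [0.5976 0.061 ]
up2 [536.6   9.4] [100.4 120. ] 88.59 0.0942 9105 min [ 0.4756 -0.0415] [0.5974 0.061 ]
low [539.1 -97. ] [ 44.4 120.3] 88.3 0.0442 2485 min [ 0.4789 -0.1195] [ 0.5989 -0.0732]
step [542.1  43.2] [120.7 160.3] 89.15 0.0502 7192 min [ 0.4619 -0.0182] [0.6227 0.1045]
```

View pics/w11.png

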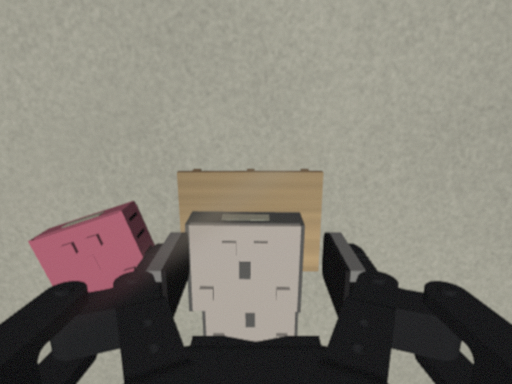

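Call:
drive_tool([
  [[-0.59,-0.57,0],[0,0,0]],
  [[-0.59,-0.57,0],[0,0,0]],
  [[-0.59,-0.57,0],[0,0,0]],
  [[0,0,1],[0,0,0]],
  [[0,0,1],[0,0,0]],
  [[0,0,0.8],[0,0,0]],
  [[0,0,0.5],[0,0,0]],
  [[0,0,0],[0,0,0]],
], gripper=0)

```text
time_s: 14.5
eef_pos: [0.4429, 0.011, 0.0358]
ee_rot: [-3.135, -0.001, 1.554]
force: [0.2, -0.9, -1.0]
finger_gap: -0.0
```

```bash
python3 wl.py 12
```

```text
14.55 [0.4446924  0.01077682 0.03755851] [-3.13832546e+00 -6.27130860e-04  1.55409433e+00] -0.00024636535312496456 [ 0.00684655 -0.48969755  0.215579  ]
up [512.3  19.3] [82.6 71.1] 88.99 0.0962 28890 min [ 0.4768 -0.0226] [0.5471 0.0612]
up2 [512.7  19.3] [82.3 70.6] 88.77 0.096 17202 min [ 0.4773 -0.0226] [0.5471 0.0612]
low attempt to get argmax of an empty sequence
step [513.5  43.3] [121.9 100.8] 89.36 0.0522 27559 min [ 0.4626 -0.0173] [0.5641 0.1047]
```

View pics/w12.png

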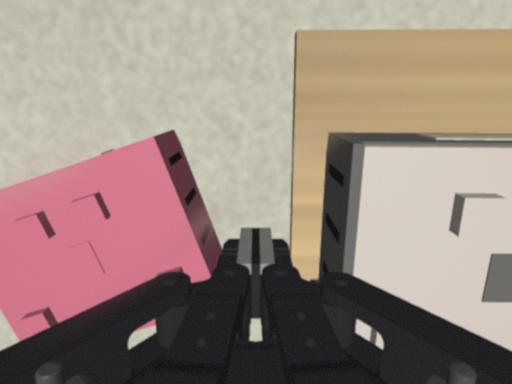

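Call:
drive_tool([
  [[0,0.2,0.07],[0,0,0]],
  [[0,0.07,0],[0,0,0]],
  [[0,0.05,0],[0,0,0]],
  [[0,0,0],[0,0,0]],
  [[0,0,0],[0,0,0]],
])

```text
time_s: 15.18
eef_pos: [0.4652, 0.0111, 0.0344]
ee_rot: [3.14, 0.0, 1.556]
force: [-0.3, -0.6, 0.4]
finger_gap: -0.0002
```

```bash
python3 wl.py 13
```

```text
15.225 [0.46515193 0.01108096 0.03435384] [3.14045396e+00 6.90405181e-05 1.55546431e+00] -6.780289271043644e-05 [-0.26898165  0.40902225  0.18548464]
up [515.6  28.5] [ 77.8 121.1] 78.38 0.0942 36575 min [ 0.4515 -0.0218] [0.567  0.0618]
up2 [520.6  20.1] [80.2 96.1] 87.81 0.0942 31117 min [ 0.4724 -0.0218] [0.567  0.0618]
low attempt to get argmax of an empty sequence
step [523.  56.] [ 96.4 122.7] 89.37 0.0502 31324 min [0.4614 0.0083] [0.5844 0.1048]
```

View pics/w13.png

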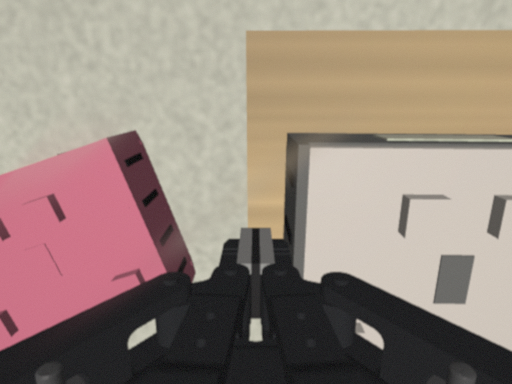

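```bash
cat >> h.py <<'E'
def edgeL(k):
    D=np.load(f"w{k}.npz");d=D["d"];f,cx,cy,_=K("wrist");T=D["T"];v,u=np.mgrid[0:384,0:512]
    P=np.stack([(u-cx)/f*d,(v-cy)/f*d,d],-1);W=P@T[:3,:3].T+T[:3,3]
    out=[]
    for r in range(155,225,5):
        c=np.where((W[r,:,2]>.091)&(W[r,:,2]<.099)&(np.arange(512)>260))[0]
        out.append((W[r,c[0],0],W[r,c[0],1]))
    out=np.array(out); print(k,np.median(out[:,0]),out[::4].round(4).tolist())
    s=[(W[r,np.where((abs(W[r,:,2]-.05)<.004))[0][0],0]) for r in range(50,110,5)]; print("step edge",np.median(s))
E
python3 -c "
from h import *
edgeL(12);edgeL(13)"
```

```text
12 0.47816375086778073 [[0.4785, 0.0564], [0.4785, 0.0491], [0.4782, 0.042], [0.4779, 0.0342]]
step edge 0.4638021325140197
13 0.4796813084956516 [[0.48, 0.0577], [0.4796, 0.0511], [0.4796, 0.0432], [0.4794, 0.0366]]
step edge 0.4622634740246897
```

Call:
drive_tool([
  [[0,0.012,0],[0,0,0]],
  [[0,0,0],[0,0,0]],
  [[0,-0.25,0],[0,0,0]],
  [[0,0,-1],[0,0,0]],
  [[0,0,-1],[0,0,0]],
  [[0.65,0.5,-1],[0,0,0]],
  [[0.65,0.6,-0.4],[0,0,0]],
  [[0.6,0.5,0],[0,0,0]],
  [[0,0,0],[0,0,0]],
  [[0,0,0],[0,0,0]],
])

```text
time_s: 16.48
eef_pos: [0.5411, 0.1161, 0.2257]
ee_rot: [-3.14, 0.0, 1.556]
force: [-0.6, -0.7, 0.2]
finger_gap: -0.0001
```

```bash
python3 wl.py 14
```

```text
16.525 [0.54109987 0.11571709 0.22588438] [-3.14024845e+00  3.33989922e-04  1.55517503e+00] 0.00015393887844055866 [ 0.06212021  0.0453666  -0.11152643]
up [539.7  30.9] [ 58.7 120.2] 88.72 0.0943 3217 min [0.4791 0.0017] [0.6005 0.0615]
up2 [501.6  31.1] [58.3 44.9] 87.61 0.0943 1479 min [0.4791 0.0028] [0.5252 0.061 ]
low [537.9 -94.4] [33.7 13.7] 89.35 0.0448 258 min [ 0.5309 -0.1112] [ 0.5448 -0.0775]
step [541.8  43.6] [120.5 160.5] 89.49 0.0504 7635 min [ 0.4611 -0.0172] [0.6225 0.1045]
```

View pics/w14.png

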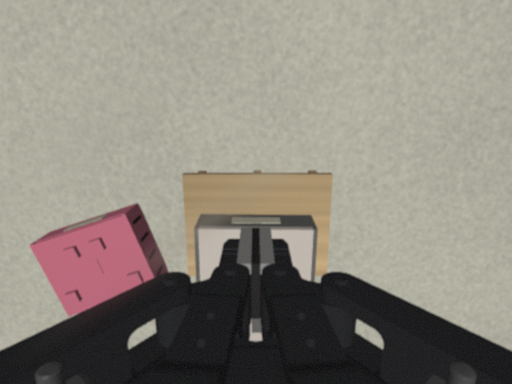

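Call:
drive_tool([
  [[0,0,0],[0,0,0]],
  [[0,0,1],[0,0,0]],
  [[0,0,1],[0,0,0]],
  [[0,0,0.9],[0,0,0]],
  [[0,0,0.4],[0,0,0]],
  [[-0.35,0,0],[0,0,0]],
  [[-0.15,0,0],[0,0,0]],
  [[0,0,0],[0,0,0]],
], gripper=0.7)

```text
time_s: 17.52
eef_pos: [0.5423, 0.0854, 0.0292]
ee_rot: [3.14, -0.0, 1.554]
force: [0.4, -0.4, -0.3]
finger_gap: 0.0598
```

```bash
python3 wl.py 15;  python3 - <<'E'
from h import *
im,d=capture("side"); cv2.imwrite("pics/s15.png",cv2.resize(im[100:250,180:330,::-1],None,fx=4,fy=4))
E
```

```text
17.575 [0.54230519 0.08592687 0.02923392] [ 3.14021677e+00 -2.10085361e-04  1.55402159e+00] 0.05987968924594863 [ 0.64567102 -0.31050924 -0.48595969]
up [505.4  86.7] [23.9 14.4] 88.22 0.0952 1371 min [0.4984 0.0746] [0.5129 0.0987]
up2 [484.8  52.8] [17.1 10.8] 89.49 0.0942 815 min [0.4794 0.0442] [0.4903 0.0613]
low attempt to get argmax of an empty sequence
step [542.1  81.1] [ 47.6 161.2] 89.18 0.0502 25016 min [0.4614 0.0562] [0.6227 0.1056]
```

View pics/w15.png

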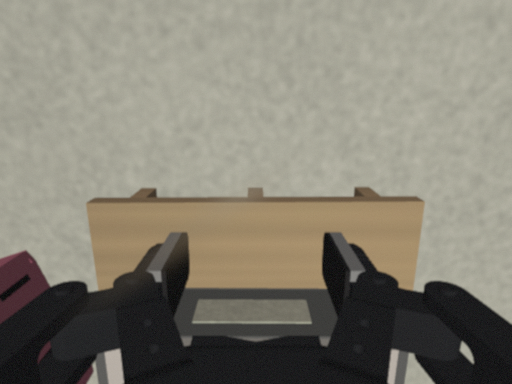

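View pics/s15.png

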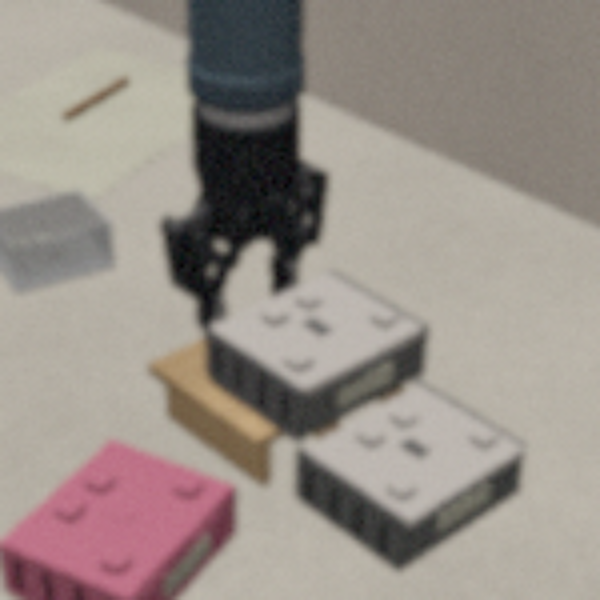

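Call:
drive_tool([
  [[-0.15,0,-0.1],[0,0,0]],
  [[-0.08,0,0],[0,0,0]],
  [[-0.08,0,0],[0,0,0]],
  [[-0.1,0,0],[0,0,0]],
  [[-0.1,0,0],[0,0,0]],
  [[-0.1,0,0],[0,0,0]],
  [[-0.1,0,0],[0,0,0]],
  [[-0.1,0,0],[0,0,0]],
  [[-0.1,0,0],[0,0,0]],
  [[0,0,0],[0,0,0]],
])

```text
time_s: 18.88
eef_pos: [0.5407, 0.0307, 0.0342]
ee_rot: [-3.141, 0.001, 1.555]
force: [1.0, -0.1, -0.4]
finger_gap: 0.0597
```

```bash
python3 look.py 16;  python3 - <<'E'
from h import *
im,d=capture("side"); cv2.imwrite("pics/s16.png",cv2.resize(im[100:250,180:330,::-1],None,fx=4,fy=4))
E
```

```text
18.975 [0.54057309 0.0310452  0.03410594] [-3.14080937e+00  8.02297336e-04  1.55524407e+00] 0.059701012696996146 [-0.17663142 -0.46675264 -0.65884514]
top up [538.1 -52.5] [ 52.6 119.7] 88.52 0.09365517849634486 761 [531.5337763  -57.30214183]
top low [ 539.1 -109.2] [ 50.3 118.9] 88.21 0.043737811991737985 831 [ 538.82474059 -109.08946865]
```

View pics/t16.png

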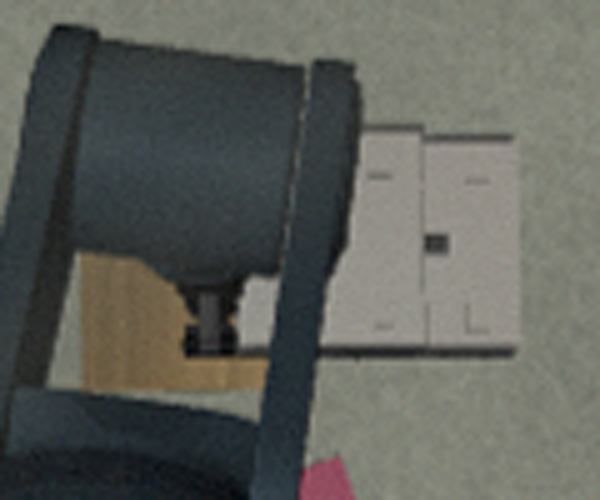

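View pics/s16.png

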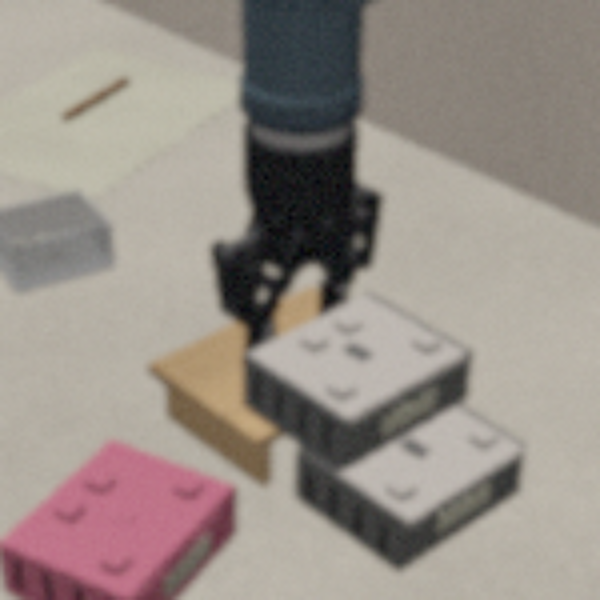

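Call:
drive_tool([
  [[-0.1,0,0],[0,0,0]],
  [[-0.1,0,0],[0,0,0]],
  [[-0.1,0,0],[0,0,0]],
  [[-0.1,0,0],[0,0,0]],
  [[-0.1,0,0],[0,0,0]],
  [[-0.1,0,0],[0,0,0]],
  [[-0.07,0,0],[0,0,0]],
  [[0,0,0],[0,0,0]],
])

```text
time_s: 20.02
eef_pos: [0.5404, -0.0093, 0.0345]
ee_rot: [3.141, 0.001, 1.555]
force: [-0.2, 0.2, -0.8]
finger_gap: 0.06
```

```bash
python3 look.py 17;  python3 - <<'E'
from h import *
im,d=capture("side"); cv2.imwrite("pics/s17.png",cv2.resize(im[130:250,190:340,::-1],None,fx=5,fy=5))
E
```

```text
20.125 [ 0.54044024 -0.00899356  0.03454333] [3.14137885e+00 6.99155319e-04 1.55536135e+00] 0.059780029073011456 [-0.68792733  0.68817057  0.62826882]
top up [536.9 -98.9] [ 42.4 119.1] 89.2 0.0937147136715143 516 [ 526.2004819 -102.9657756]
top low [ 538.6 -129.7] [  9.4 118.6] 88.19 0.043078322833110194 172 [ 538.42138177 -129.6512143 ]
```

View pics/t17.png

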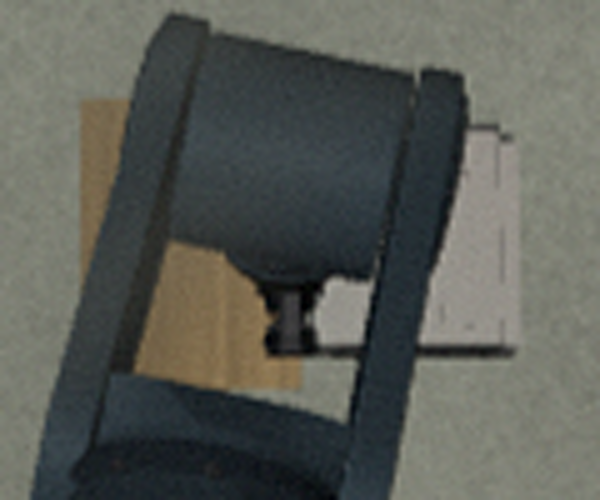

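View pics/s17.png

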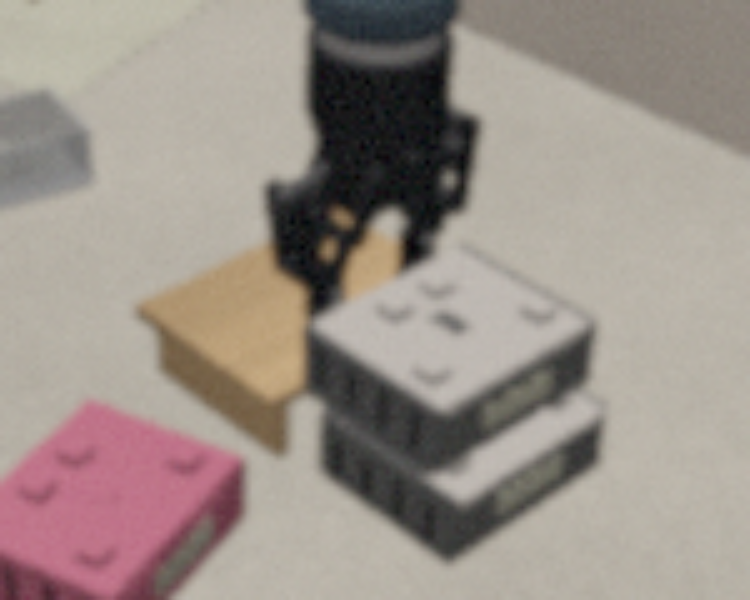

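Call:
drive_tool([
  [[0.3,0,0],[0,0,0]],
  [[0.2,0,-0.8],[0,0,0]],
  [[0.2,0,-1],[0,0,0]],
  [[0.2,0,-1],[0,0,0]],
  [[0,0,-0.8],[0,0,0]],
  [[0,0,0],[0,0,0]],
  [[0,0,0],[0,0,0]],
])

```text
time_s: 21.05
eef_pos: [0.5406, 0.0464, 0.2498]
ee_rot: [-3.141, -0.0, 1.556]
force: [0.3, -0.4, -1.3]
finger_gap: 0.0591
```

```bash
python3 wl.py 18
```

```text
21.1 [0.54014312 0.04623932 0.24890719] [-3.13903087e+00 -3.48885230e-04  1.55597506e+00] 0.05948082969159655 [-0.18803187 -0.12438116 -0.69559124]
up [537.3 -71. ] [101.3 120.3] 88.97 0.0934 9378 min [ 0.4765 -0.1225] [ 0.5979 -0.0198]
up2 [537.3 -71.4] [100.4 120.3] 89.02 0.0933 8387 min [ 0.4765 -0.1225] [ 0.5979 -0.0202]
low [409.8 -30.3] [24.2 18.6] 14.43 0.0435 251 min [ 0.4    -0.0421] [ 0.4238 -0.022 ]
step [541.2  42.8] [120.2 160.5] 89.2 0.0493 15075 min [ 0.4604 -0.0181] [0.6218 0.104 ]
```

View pics/w18.png

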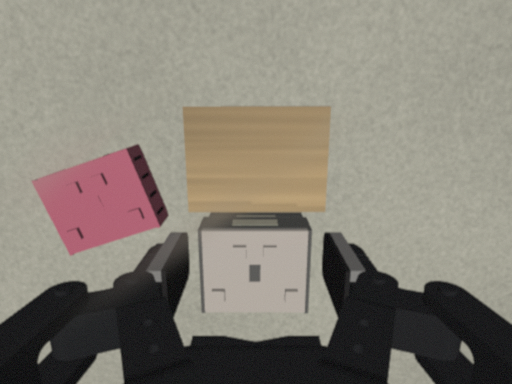

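Call:
drive_tool([
  [[-0.65,-0.5,0],[0,0,0]],
  [[-0.65,-0.5,0],[0,0,0]],
  [[-0.65,-0.5,0],[0,0,0]],
  [[0,0,1],[0,0,0]],
  [[0,0,1],[0,0,0]],
  [[0,0,1],[0,0,0]],
  [[0,0,0.55],[0,0,0]],
  [[0,0,0],[0,0,0]],
  [[0,0,0],[0,0,0]],
], gripper=0)

```text
time_s: 22.22
eef_pos: [0.4497, -0.0701, 0.038]
ee_rot: [3.141, 0.0, 1.555]
force: [0.8, 0.0, -0.9]
finger_gap: -0.0003
```

```bash
python3 wl.py 19
```

```text
22.275 [ 0.4503931  -0.07046291  0.03869676] [3.13979206e+00 7.55275863e-04 1.55548160e+00] 3.2681761228745824e-05 [-0.02109292  0.02628288  0.00908763]
up [516.5 -63.4] [86.5 77.8] 89.79 0.095 30668 min [ 0.4776 -0.1068] [ 0.5553 -0.02  ]
up2 [516.9 -63.4] [85.5 78. ] 89.12 0.095 27322 min [ 0.4782 -0.1068] [ 0.5553 -0.0201]
low [410.1 -29.8] [25.7 19.9] 14.8 0.0448 1640 min [ 0.4    -0.0426] [ 0.4249 -0.022 ]
step [516.9  10. ] [ 52.5 110.4] 89.17 0.0509 28455 min [ 0.4615 -0.0169] [0.5717 0.0371]
```

View pics/w19.png

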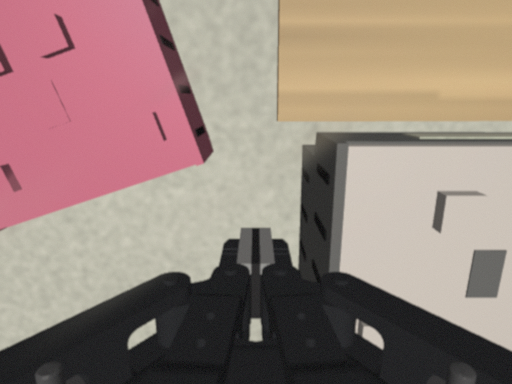

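Call:
drive_tool([
  [[0,0.15,0],[0,0,0]],
  [[0,0.05,0],[0,0,0]],
  [[0,0.03,0],[0,0,0]],
  [[0,0,0],[0,0,0]],
  [[0,0,0],[0,0,0]],
])

```text
time_s: 22.9
eef_pos: [0.463, -0.0703, 0.0374]
ee_rot: [-3.141, -0.0, 1.555]
force: [-0.7, 0.2, 0.6]
finger_gap: 0.0001
```

```bash
python3 wl.py 20
python3 - <<'E'
from h import *
for k in (19,20):
    D=np.load(f"w{k}.npz");d=D["d"];f,cx,cy,_=K("wrist");T=D["T"];v,u=np.mgrid[0:384,0:512]
    P=np.stack([(u-cx)/f*d,(v-cy)/f*d,d],-1);W=P@T[:3,:3].T+T[:3,3]
    out=[]
    for r in range(155,235,3):
        c=np.where((W[r,:,2]>.090)&(W[r,:,2]<.099)&(np.arange(512)>240))[0]
        if len(c): out.append((W[r,c[0],0]))
    s=[W[r,np.where((abs(W[r,:,2]-.05)<.004)&(np.arange(512)>200))[0][0],0] for r in range(10,110,5)]
    print(k,np.median(out),np.median(s))
E
```

```text
22.95 [ 0.46295616 -0.07026538  0.0373762 ] [-3.14127660e+00 -8.79635272e-05  1.55541421e+00] 6.780522247774523e-05 [ 0.67545387  1.04611922 -0.33089527]
up [516.  -53.1] [ 80.4 124.8] 76.77 0.0942 36763 min [ 0.4494 -0.1065] [ 0.5676 -0.0199]
up2 [522.9 -63.2] [84.1 91.7] 88.34 0.0942 31241 min [ 0.4776 -0.1065] [ 0.5676 -0.0199]
low [412.  -31.7] [24.2 19.6] 1.14 0.0441 1566 min [ 0.4    -0.0418] [ 0.4242 -0.022 ]
step [522.5   9.9] [ 51.3 122.8] 89.14 0.0502 31939 min [ 0.4609 -0.0167] [0.5835 0.0362]
19 0.4787750473114177 0.46188450043888807
20 0.4781429091570828 0.4613131592434388
```

Call:
drive_tool([
  [[0,0.025,0],[0,0,0]],
  [[0,0.02,0],[0,0,0]],
  [[0,0,0],[0,0,0]],
  [[0,0,0],[0,0,0]],
])

```text
time_s: 23.45
eef_pos: [0.4655, -0.0702, 0.0373]
ee_rot: [-3.141, -0.0, 1.555]
force: [-3.5, 0.6, 2.0]
finger_gap: -0.0
```

```bash
cat > e.py <<'E'
from h import *
import sys
for k in sys.argv[1:]:
    D=np.load(f"w{k}.npz");d=D["d"];f,cx,cy,_=K("wrist");T=D["T"];v,u=np.mgrid[0:384,0:512]
    P=np.stack([(u-cx)/f*d,(v-cy)/f*d,d],-1);W=P@T[:3,:3].T+T[:3,3]
    out=[]
    for r in range(155,235,3):
        c=np.where((W[r,:,2]>.090)&(W[r,:,2]<.099)&(np.arange(512)>240))[0]
        if len(c): out.append((W[r,c[0],0]))
    s=[W[r,np.where((abs(W[r,:,2]-.05)<.004)&(np.arange(512)>200))[0][0],0] for r in range(10,110,5)]
    print(k,np.median(out),np.median(s),np.median(out)-np.median(s))
E
python3 wl.py 21; python3 e.py 20 21
```

```text
23.5 [ 0.46557752 -0.07023138  0.03730042] [-3.14107050e+00 -2.18430787e-04  1.55545321e+00] 0.00018893270000888378 [-2.64364834 -0.31698718  1.08156239]
up [517.9 -53.1] [ 80. 124.] 77.46 0.0943 37109 min [ 0.4521 -0.1056] [ 0.57   -0.0198]
up2 [522.  -62.6] [83.1 98.6] 88.21 0.0942 31504 min [ 0.4727 -0.1056] [ 0.57   -0.0198]
low [412.  -31.8] [24.2 20. ] 1.48 0.0441 1568 min [ 0.4    -0.0421] [ 0.4242 -0.022 ]
step [523.7   9.8] [ 51.5 125. ] 89.37 0.0502 32662 min [ 0.461  -0.0166] [0.5859 0.0362]
20 0.4781429091570828 0.4613131592434388 0.016829749913644
21 0.4797049802508378 0.4614461093433407 0.018258870907497116
```

Call:
drive_tool([
  [[0,-0.25,0],[0,0,0]],
  [[0,0,-0.9],[0,0,0]],
  [[0,0,-0.9],[0,0,0]],
  [[0.5,0.5,0],[0,0,0]],
  [[0.5,0.5,0],[0,0,0]],
  [[0.5,0.48,0],[0,0,0]],
  [[0,0,0],[0,0,0]],
])

```text
time_s: 24.38
eef_pos: [0.5421, 0.02, 0.1455]
ee_rot: [3.14, -0.0, 1.558]
force: [0.0, -0.7, 0.1]
finger_gap: -0.0003
```

Call:
drive_tool([
  [[0,0,0],[0,0,0]],
  [[0,0,0],[0,0,0]],
  [[0,0,0.9],[0,0,0]],
  [[0,0,0.9],[0,0,0]],
  [[0,0,0],[0,0,0]],
  [[0,0,0],[0,0,0]],
], gripper=0.7)

```text
time_s: 25.12
eef_pos: [0.5421, 0.0178, 0.0393]
ee_rot: [3.14, 0.0, 1.555]
force: [0.2, 0.4, -0.0]
finger_gap: 0.0598
```

```bash
python3 wl.py 22
```

```text
25.175 [0.54304028 0.01776419 0.04013471] [3.13748023e+00 7.34401532e-04 1.55489353e+00] 0.0598047823114202 [ 0.06992995 -0.83259432  0.31449481]
up [511.3  19.8] [14.  22.9] 36.64 0.0963 1282 min [0.4992 0.0065] [0.5133 0.0296]
up2 [483.2 -26.5] [15.3  5.6] 89.68 0.0947 363 min [ 0.4804 -0.0342] [ 0.486  -0.0188]
low [407.3 -25.1] [22.3  9.3] 35.86 0.0447 347 min [ 0.4    -0.0349] [ 0.4191 -0.022 ]
step [542.5  43.3] [121.1 161.4] 89.25 0.051 71726 min [ 0.4614 -0.0173] [0.6235 0.1049]
```

View pics/w22.png

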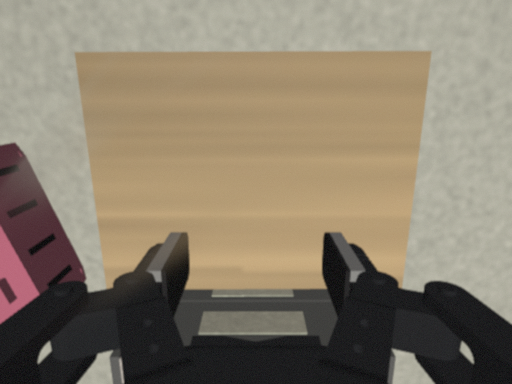

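Call:
drive_tool([
  [[-0.2,-0.02,0.08],[0,0,0]],
  [[-0.2,0,0],[0,0,0]],
  [[-0.1,0,0],[0,0,0]],
  [[-0.05,0,0],[0,0,0]],
  [[-0.05,0,0],[0,0,0]],
  [[0,0,0],[0,0,0]],
])

```text
time_s: 25.92
eef_pos: [0.5393, -0.0177, 0.0327]
ee_rot: [3.141, 0.0, 1.556]
force: [0.9, 0.6, 0.9]
finger_gap: 0.0594
```

Call:
drive_tool([
  [[-0.02,0,0],[0,0,0]],
  [[-0.02,0,0],[0,0,0]],
  [[0,0,0],[0,0,0]],
])

```text
time_s: 26.3
eef_pos: [0.5392, -0.0198, 0.0326]
ee_rot: [-3.141, -0.0, 1.556]
force: [-0.3, 4.2, 2.2]
finger_gap: 0.0598
```

```bash
cat > lz.py <<'E'
from h import *
import sys
im,d=capture("side"); W=cloud("side",d); cv2.imwrite(f"pics/s{sys.argv[1]}.png",cv2.resize(im[130:250,190:340,::-1],None,fx=5,fy=5))
m=(W[...,2]>.08)&(W[...,2]<.098)&(W[...,0]>.49)&(W[...,0]<.59)&(W[...,1]<-.06)&(W[...,1]>-.13)
P=W[m]; A=np.c_[P[:,:2]-[.54,-.09],np.ones(len(P))]
for _ in range(3):
    c,*_r=np.linalg.lstsq(A,P[:,2],rcond=None); r=P[:,2]-A@c; k=abs(r)<.003; A,P=A[k],P[k]
print("lid z",c.round(4),len(P), "y range",np.percentile(P[:,1],[.5,99.5]))
o=observe();print(o["time_s"],o["eef_pos"].round(4),o["force"].round(1))
E
python3 lz.py 23
```

```text
lid z [0.0017 0.0099 0.0935] 551 y range [-0.12985176 -0.06060887]
26.35 [ 0.5392 -0.0198  0.0326] [0.1 3.7 2.1]
```

View pics/s23.png

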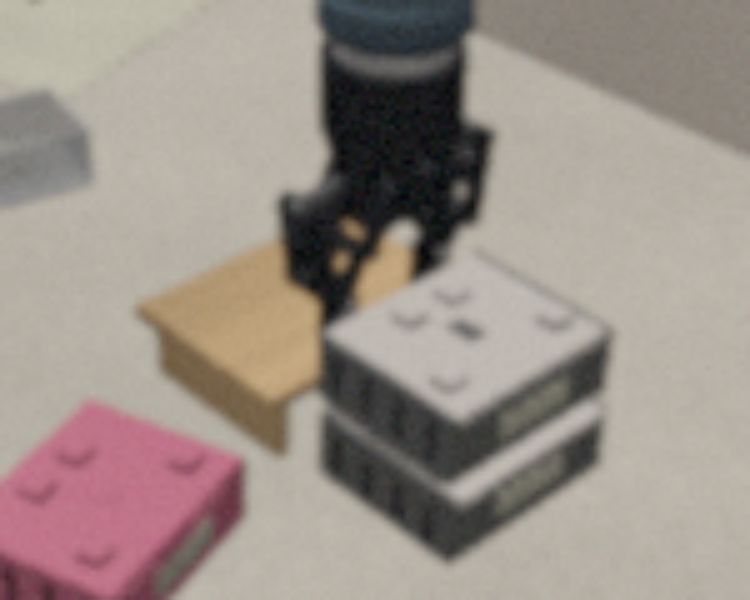

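Call:
drive_tool([
  [[-0.02,0,0],[0,0,0]],
  [[-0.02,0,0],[0,0,0]],
  [[-0.02,0,0],[0,0,0]],
  [[0,0,0],[0,0,0]],
])

```text
time_s: 26.85
eef_pos: [0.539, -0.0241, 0.0325]
ee_rot: [-3.141, 0.001, 1.555]
force: [0.1, -0.3, 0.3]
finger_gap: 0.0599
```

```bash
python3 lz.py 24
```

```text
lid z [-0.0001 -0.0002  0.0876] 548 y range [-0.12986046 -0.061018  ]
26.9 [ 0.539  -0.0241  0.0325] [0.1 0.1 0.6]
```

Call:
drive_tool([
  [[0.3,0,0],[0,0,0]],
  [[0.4,0,-0.5],[0,0,0]],
  [[0.4,0,-1],[0,0,0]],
  [[0.2,0,-1],[0,0,0]],
  [[0,0,-1],[0,0,0]],
  [[0,0,0],[0,0,0]],
  [[0,0,0],[0,0,0]],
])

```text
time_s: 27.78
eef_pos: [0.5399, 0.0545, 0.2402]
ee_rot: [-3.141, -0.0, 1.556]
force: [0.4, -0.7, -1.2]
finger_gap: 0.0602
```

```bash
python3 lz.py 25; sed -i 's/.091,.0965/.083,.092/; s/("up",.086/("up",.080/' wl.py; python3 wl.py 25
python3 - <<'E'
from h import *
im,d=capture("side")
o=observe();print(o["force"])
for t in ["swab_tub","sanding_block","scraper"]: print(t,mark_of("side",t)[:1])
E
```

```text
lid z [ 0.0014 -0.0025  0.0877] 551 y range [-0.12936019 -0.06071042]
27.825 [0.5393 0.0543 0.2392] [-0.3 -0.3 -0.5]
27.875 [0.53912527 0.05417177 0.23869853] [-3.13807513e+00 -3.25318876e-04  1.55560914e+00] 0.059824086640155184 [ 0.01506214 -0.68083209  0.04325456]
up [538.6 -85.9] [101.5 120.7] 89.49 0.0878 9218 min [ 0.4779 -0.1371] [ 0.5993 -0.0346]
up2 [538.7 -86.3] [101.4 120.2] 89.18 0.0877 8338 min [ 0.4779 -0.1371] [ 0.5993 -0.0347]
low [539.4 -35.9] [  4.2 119.8] 89.2 0.0511 356 min [ 0.4795 -0.0385] [ 0.5993 -0.033 ]
step [541.6  43.4] [119.7 160.6] 89.38 0.0498 15544 min [ 0.4608 -0.0172] [0.6224 0.1041]
[0.20002051 0.57836463 0.09306756]
swab_tub [{'at': [192.2, 168.2], 'p': 0.94}]
sanding_block [{'at': [330.8, 289.3], 'p': 0.78}]
scraper [{'at': [392.1, 248.5], 'p': 0.87}]
```

View pics/s25.png

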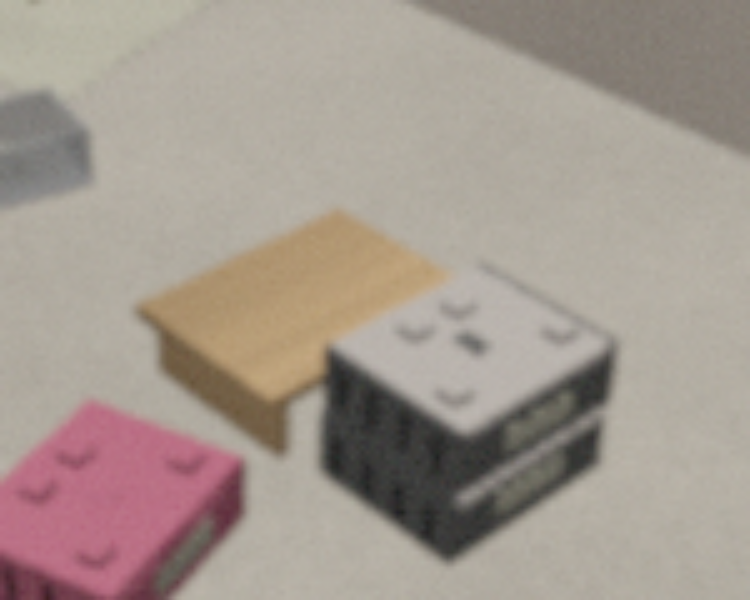

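View pics/w25.png

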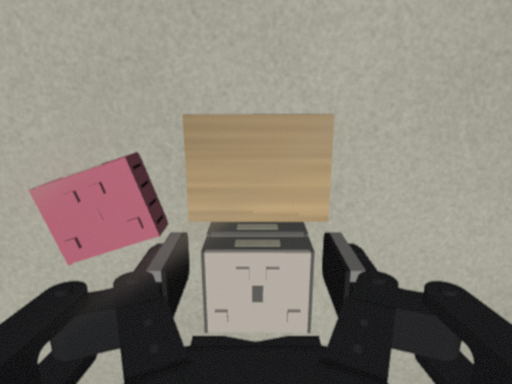

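The loose case sits flush on the lower one: lid at about 88 mm, level, and facing the same way. The gripper is clear of it, so I'm handing the job in.

```bash
python3 -c "
from rig import *
print(job_done())"
```

```text
the job is handed in; nothing more can be done
None
```

The loose case is on the fixed case, dropped over the lugs and locked. I let go and handed the job in at about 28 s of the 61 s allowed. I slid it off the step with the two open fingers on its end face, which also turned it straight. I then nudged it sideways into line with the shut fingers and crept it forward until it dropped.

**Last checks**
- **Height and tilt:** the lid top is at 87.7 mm, so the centre is at about 66 mm, the locked height. It is level within about 0.003 rad.
- **Direction and alignment:** it faces the same way as the lower case, with no measurable difference in angle. It is about 0.5 mm off across the lower case's axis and about 1 mm along it.
- **Released:** the gripper is clear. The highest force I read while pushing was about 4 N.
- **Bystanders:** the tub, block and scraper showed up within 4 pixels of their first positions, which is about the scatter of those readings. The arm never went near them at their height.

**What disagreed or went wrong**
- **Finger length:** the real fingertips are about 30 mm short of the reported tool point. One early side push missed the case because of this, and I lowered the tool to make up for it.
- **Sideways overshoot:** the first sideways correction went about 4 mm too far. I think the fingers bumped the case when I opened them beside it. A push from the other side fixed it.
- **Camera scatter:** repeat readings from the wrist camera differed by 1 to 2 mm when the arm had not fully settled. I aligned the case relative to the step to avoid this.

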